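# Clear the slotted loading plate, lock its posts and prove them by pull

### The arm

A 7-joint arm with a two-finger parallel gripper is mounted at the origin on the work surface. World frame = base frame: x ahead of the robot, y to its left, z up, the work surface at z = 0. Lengths are in m, angles in rad, forces in N, time in s.
With the tool pointing down it reaches from about 0.4 to 0.875 m from the base axis. Payload 19.3 kg.
Tool frame: the origin (TCP) lies midway between the tips of the shut fingers; the grasp point (between the pads) lies 19 mm behind it; z points along the fingers, y is the line along which they close (so a half turn about z gives the same grasp; the last joint's range is limited). The gripper opens to 85 mm and grips with 20 to 120 N. Pads are 22 mm wide; open, the fingers measure 114 mm over their backs; the gripper's body (76 mm by 85 mm) begins 54 mm behind the grasp point. The pads swing forward as they close: fully open they stand 13 mm farther back than shut.
Start: joints at [1.113, 0.521, -0.036, 1.599, 0.021, 1.021, -0.113], TCP at [0.236, -0.579, 0.231] pointing down, gripper open.
Joint ranges: [-2.91, 2.91], [-0.3, 2.13], [-1.5, 1.42], [0.17, 2.43], [-1.26, 4.41], [0.16, 1.93], [-2.52, 2.52]. Speed limits (rad/s): [1.89, 1.89, 2.39, 2.39, 3.01, 3.01, 3.01].

### API

Orientations are given as a unit quaternion [x, y, z, w].
In Python, from workcell import env, read_camera, camera_info, masks_of gives the robot as it stands.
- The arm moves only by the shell command python3 -m pendant 'ROWS' [FORCE]. ROWS is text: rows parted by semicolons, each of 7 numbers parted by spaces: the shift along the tool's x, y, z in mm, then the turn, a rotation vector about the tool's x, y, z in degrees, then the closure, from 0 (fully open) to 1 (shut). In form: x y z rx ry rz gripper; .... A call has 1 to 20 rows; each row shifts and turns the commanded pose from where the row before left it, along the tool's axes as they then stand; what a row does not reach is not made up. A row lasts 1/8 s, in which the tool goes at most 62.5 mm and 10.7 degrees, less where a joint would pass 70% of its speed; a pose out of reach is approached as far as the arm can. A call with a gripper value outside its range is refused whole. The fingers move at their own pace and stop on an object; FORCE is the grip in N (left out, the last holds). Time passes only in rows, so rows that do not move let the fingers close. It gives the time, the measured TCP pose, the force, the opening and the grip force at its end, in the units of the state.
- env.observe(): the state, without advancing time (a new reading comes with each control period).
- read_camera(name): name is "scene" or "top" or "wrist"; returns (picture, depth): 400x640x3 uint8, red, green, blue; 400x640 float32, m along the optical axis (not along the pixel's ray), 0 where there is no reading.
- camera_info(name): a dict with "fx", "fy", "cx", "cy" (pixels), "eye" and "rotation" of the camera in the world. Camera axes: x right, y down, z forward; pixel columns grow to the right and rows downward; lengths in m; the calibration is good to about 2 mm. The wrist camera is an equidistant fisheye: a pixel r from the principal point sees the ray r / f radians off the axis. A picture is of the moment at which its call begins: read the wrist's pose just before it. camera_info takes no time and is no camera call; for the wrist camera it gives the pose at the moment of the call.
- env.sign_off(): hands the job in; it is judged then, once.
Trained networks look in the newest picture that a camera, given by its name, has taken for a name from the list of things; names that differ only in an ending like _2 or _b are one class to them, and where a whole thing is asked for, a point or a joint stands for the part that bears it (a point fixed in the world has none). Each returns a list of dicts, best first, with "confidence" (0 to 1); they miss things now and then, are a little off and sometimes report something else, mostly with a low value. They report only what shows in the picture. A call takes as long as a camera call. They do not tell look-alikes from the thing itself.
- masks_of(camera, name): "mask" (400x640 bool, what is visible of it) and "uv" ([column, row] in pixels, amid what is visible of it).
The state is a dict: "time": time; "qpos": joint angles; "joint_vel": joint speeds; "joint_efforts": joint torques, N m; "tcp_pos": TCP position; "ee_rot": TCP orientation; "ft_force": force on the tool from outside, world axes, zero at the start; "torque": the same for the moment, N m; "grip_width": opening from 0.0 (shut) to 1.0 (fully open); "grip_force": force on a finger pad.
Only numpy, scipy, OpenCV 4.12 (cv2) and the standard library are available. Lean on these libraries where they do the work, as an engineer would, in place of code of your own. Each camera call takes 0.05 s, during which the arm holds its last target. There are 200 camera calls.

### The job

Stand the scraper on the landing of the slotted plate and drive it along the T-slot so that all the enamel lumps drop out of the far end into the blue tray; the scraper goes back on its rubber pad, standing. With the slot clear, set every post from the rack into the slot at the mark of its colour, turn its knob a quarter turn so that the foot locks crosswise under the lips, and prove that it holds: pull straight up with slowly rising force and stop at about 10 N (never beyond 13 N), then let go so that it stands upright with its flange down on the plate. Leave the jars, the bottle and the spatula where they are.

Things in the scene. Friction and masses are not known exactly. Their poses are not given: they have to be found in the camera images.
- plate: fixed slotted plate 370 x 96 mm, top at z = 61 mm. Origin on the bench; x runs along the T-slot towards its open end at the tray. Slot at y = 0, x = -150 to 150 mm, both ends open: mouth 18 mm wide, lips 8 mm thick (z 53 to 61), channel below 48 mm wide (z 35 to 53). From x = -220 to -150 its floor (z = 35) goes on as a bare landing without walls. Floor and slot end at x = 150 over the tray
- tray: fixed blue catch tray at the open end of the slot, 130 x 120 mm; origin under its centre, axes parallel to the plate's; wall near the plate 26 mm high, the others 50 mm, walls and floor 4 mm thick
- pad: black rubber pad 150 x 150 x 2 mm lying on the bench, the scraper's place; origin at its centre on the bench
- scraper: loose T-foot scraper, 0.3 kg, standing. Origin: centre of the foot's underside, z up; driven along its x (either way round). Steel foot 50 (x) x 40 (y) x 10 mm, neck 30 x 12 mm up to z = 42, wooden handle 64 (x) x 24 (y) mm, z = 42 to 84. It enters the channel only by an end, can be driven right through, and lifts away once its origin is past plate x = 180 mm
- scrap1: lump of fused enamel 26 x 34 x 12 mm, 40 g, lodged on the floor of the slot's channel; wider than the slot mouth, so it can leave only by an end. May be absent (None). Origin: centre of its underside
- scrap2: lump of fused enamel 26 x 34 x 12 mm, 40 g, lodged on the floor of the slot's channel; wider than the slot mouth, so it can leave only by an end. May be absent (None). Origin: centre of its underside
- scrap3: lump of fused enamel 26 x 34 x 12 mm, 40 g, lodged on the floor of the slot's channel; wider than the slot mouth, so it can leave only by an end. May be absent (None). Origin: centre of its underside
- post_red: hammer-head post, red knob, 0.2 kg; None if absent. Knob: two flats 22 mm apart (bar 50 along x, 22 along y, z = 44.5 to 78.5 mm, plus the gauge's value), on a black sleeve 26 mm across. Origin: on the axis at the underside of the flange (50 mm across, 6 thick) by which it rests. Below: neck 12 mm across to z = -14, then a foot bar 40 (x) x 13 (y) mm, z = -14 to -22.
- pull_red (a joint): pull gauge of the red post (None if absent): metres its knob and sleeve are drawn up, 0 at the start, 0.024 at most. Moves only when the knob is pulled against a held post: starts at 6 N, then 0.4 N more per mm (8 N at 5 mm, 10 N at 10 mm, 12 N at 15 mm). Stays drawn (up to 15 mm) after the pull, showing an orange band under the sleeve
- mark_red: red line 12 mm wide painted across the plate's top: the place of the red post. Origin on the slot's centre line at the plate's top face, x along the slot
- post_blue: hammer-head post, blue knob, 0.2 kg; None if absent. Shape and frame as post_red. At the start each post hangs by its flange in one of four pockets (46 x 18 mm, 72 mm apart) of a fixed wooden rack 306 x 66 x 45 mm; lift it straight up 25 mm or more to free it.
- pull_blue (a joint): pull gauge of the blue post (None if absent): metres its knob and sleeve are drawn up, 0 at the start, 0.024 at most. Moves only when the knob is pulled against a held post: starts at 6 N, then 0.4 N more per mm (8 N at 5 mm, 10 N at 10 mm, 12 N at 15 mm). Stays drawn (up to 15 mm) after the pull, showing an orange band under the sleeve
- mark_blue: blue line 12 mm wide painted across the plate's top: the place of the blue post. Origin on the slot's centre line at the plate's top face, x along the slot
- post_yellow: hammer-head post, yellow knob, 0.2 kg; None if absent. Shape and frame as post_red. A post drops into the slot with its foot bar (x) along the slot. With the flange 0 to 5 mm above the plate it turns freely; a quarter turn either way puts the bar across under the lips, and it can then rise 6 mm before the bar takes hold.
- pull_yellow (a joint): pull gauge of the yellow post (None if absent): metres its knob and sleeve are drawn up, 0 at the start, 0.024 at most. Moves only when the knob is pulled against a held post: starts at 6 N, then 0.4 N more per mm (8 N at 5 mm, 10 N at 10 mm, 12 N at 15 mm). Stays drawn (up to 15 mm) after the pull, showing an orange band under the sleeve
- mark_yellow: yellow line 12 mm wide painted across the plate's top: the place of the yellow post. Origin on the slot's centre line at the plate's top face, x along the slot
- post_green: hammer-head post, green knob, 0.2 kg; None if absent. Shape and frame as post_red.
- pull_green (a joint): pull gauge of the green post (None if absent): metres its knob and sleeve are drawn up, 0 at the start, 0.024 at most. Moves only when the knob is pulled against a held post: starts at 6 N, then 0.4 N more per mm (8 N at 5 mm, 10 N at 10 mm, 12 N at 15 mm). Stays drawn (up to 15 mm) after the pull, showing an orange band under the sleeve
- mark_green: green line 12 mm wide painted across the plate's top: the place of the green post. Origin on the slot's centre line at the plate's top face, x along the slot
- jar1: white plastic pigment jar 60 mm across, 80 mm high; not part of the job, to be left alone; origin on its underside
- jar2: white plastic pigment jar 60 mm across, 80 mm high; not part of the job, to be left alone; origin on its underside
- jar3: white plastic pigment jar 60 mm across, 80 mm high; not part of the job, to be left alone; origin on its underside
- flask: white bottle 64 mm across, 150 mm high; not part of the job, to be left alone; origin on its underside
- spatula: spatula lying on the bench; not part of the job, to be left alone; origin on its underside
Not all that is in view belongs to the job. Several things look just like the pad: the one meant starts farthest from the robot's base.

How it is judged:
By the outcome, as a careful person would: the job done as asked, in the order asked, and still so for the second after the job is handed in, with the robot touching nothing.
Of post_red, post_blue, post_yellow, post_green only 3 to 4 are there at a start; the rules pass over those that are not, and their reading is None.
Of scrap1, scrap2, scrap3 only 1 to 3 are there at a start; the rules pass over those that are not, and their reading is None.
At some moment in a run one of scraper may be knocked a few centimetres aside while the robot is not near it.
It also fails if it takes over 210 s, if anything falls off the work surface, if the arm or the gripper's body presses on something with over 40 N, if the wrist force passes 120 N, or if a joint passes its speed limit or range.

## Working session

There is one attempt and no reset: what is moved stays moved. The work goes in short steps, Python scripts to look and compute and a shell command to move; the robot and the scene stay as the last step left them, time stands still between calls to the robot, and variables do not carry over. Pictures are saved under pics/ and viewed, at most 14 in all, crops included, and the job is handed in when it is done.

```bash
ls; mkdir -p pics; python3 - <<'E'
from workcell import env, read_camera, camera_info, masks_of
import cv2, numpy as np
o=env.observe(); print(o['time'],o['tcp_pos'],o['ee_rot'],o['ft_force'])
for n in ('top','scene'):
    p,d=read_camera(n); cv2.imwrite(f'pics/{n}0.png',p[:,:,::-1]); np.savez(f'{n}0.npz',p=p,d=d)
    i=camera_info(n); print(n,{k:np.round(v,4).tolist() if not isinstance(v,str) else v for k,v in i.items()})
E
```

```text
pics
0.0 [ 0.23618344 -0.57831701  0.23075526] [ 9.81265736e-01  1.92658425e-01 -1.45002115e-04 -5.15267214e-04] [-0.24061829 -0.29691217  0.13336815]
top {'fx': 434.1636, 'fy': 434.1636, 'cx': 315.5556, 'cy': 200.0325, 'eye': [0.2462, -0.0596, 1.2535], 'rotation': [-0.6956, 0.7107, -0.0748, 0.0739]}
scene {'fx': 393.2969, 'fy': 393.2969, 'cx': 315.053, 'cy': 194.4886, 'eye': [1.2538, 0.2613, 1.0422], 'rotation': [0.5114, 0.7907, -0.2827, -0.1825]}
```

View pics/top0.png

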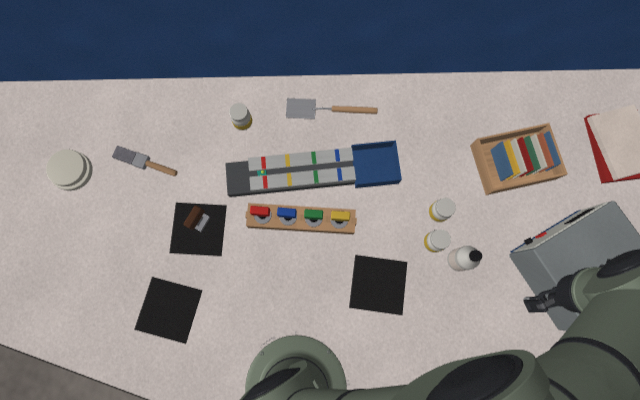

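View pics/scene0.png

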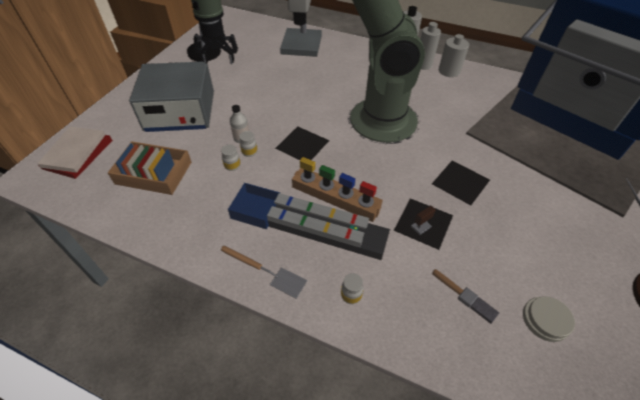

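```bash
cat > h.py <<'E'
from workcell import env, read_camera, camera_info, masks_of
import cv2, numpy as np
from scipy.spatial.transform import Rotation as R
def cloud(n,d):
    i=camera_info(n); q=np.array(i['rotation']); M=R.from_quat(q).as_matrix() if q.size==4 else q
    v,u=np.mgrid[:400,:640]; x=(u-i['cx'])/i['fx']; y=(v-i['cy'])/i['fy']
    return np.stack([x*d,y*d,d],-1)@M.T+i['eye']
def proj(n,P):
    i=camera_info(n); M=R.from_quat(i['rotation']).as_matrix(); c=(np.asarray(P)-i['eye'])@M
    return c[...,:2]/c[...,2:]*i['fx']+[i['cx'],i['cy']]
def rect(P):
    r=cv2.minAreaRect((P[:,:2]*1000).astype(np.float32)); return [np.round(a,1).tolist() if hasattr(a,'__len__') else round(a,1) for a in r]
E
python3 - <<'E'
from h import *
for n in ('top','scene'):
    z=np.load(n+'0.npz'); P=cloud(n,z['d']); p=z['p']
    read_camera(n)
    b=P[(z['d']>0)&(abs(P[...,2])<.015)]; print(n,'bench z',np.median(b[:,2]))
    for name in ['plate','tray','pad','scraper','scrap1','post_red','post_blue','post_yellow','post_green','mark_red','mark_blue','mark_yellow','mark_green','jar1','flask','spatula']:
        for m in masks_of(n,name)[:4]:
            Q=P[m['mask']&(z['d']>0)]
            if len(Q)<3: continue
            print(name,round(m['confidence'],2),np.round(m['uv']).tolist(),len(Q),'med',np.round(np.median(Q,0)*1000).tolist(),'z',np.round(np.percentile(Q[:,2],[5,95])*1000).tolist(),rect(Q))
E
```

```text
top bench z 0.0005434014091427741
plate 0.84 [290.0, 173.0] 4472 med [585.0, 7.0, 58.0] z [14.0, 64.0] [[600.1, 12.2], [124.0, 381.2], 5.0]
tray 0.76 [375.0, 165.0] 1960 med [618.0, -246.0, 5.0] z [0.0, 50.0] [[620.1, -244.3], [138.7, 145.9], 4.4]
tray 0.45 [338.0, 162.0] 92 med [601.0, -130.0, 62.0] z [57.0, 65.0] [[602.0, -130.4], [90.5, 12.0], 4.4]
pad 0.98 [166.0, 308.0] 2965 med [207.0, 354.0, 3.0] z [-1.0, 7.0] [[209.0, 355.5], [153.0, 151.3], 74.1]
pad 0.63 [196.0, 230.0] 2353 med [425.0, 275.0, 3.0] z [-1.0, 8.0] [[437.8, 280.8], [156.0, 155.0], 85.5]
pad 0.56 [380.0, 287.0] 2827 med [265.0, -236.0, 2.0] z [-2.0, 6.0] [[265.5, -236.0], [151.1, 152.6], 81.7]
scraper 0.68 [197.0, 220.0] 395 med [452.0, 269.0, 76.0] z [9.0, 89.0] [[451.2, 278.8], [50.0, 72.1], 24.3]
scrap1 0.38 [262.0, 172.0] 63 med [588.0, 88.0, 48.0] z [39.0, 61.0] [[583.6, 89.5], [22.0, 29.5], 3.8]
post_red 0.8 [259.0, 216.0] 304 med [456.0, 85.0, 119.0] z [49.0, 126.0] [[457.8, 87.4], [51.6, 35.1], 87.8]
post_blue 0.8 [285.0, 217.0] 244 med [449.0, 16.0, 121.0] z [50.0, 127.0] [[452.0, 15.2], [47.9, 31.9], 8
[... 4074 characters left out ...]
z [59.0, 65.0] [[592.4, 12.7], [93.5, 13.2], 3.9]
mark_green 0.49 [305.0, 208.0] 56 med [599.0, -63.0, 62.0] z [59.0, 65.0] [[599.8, -63.1], [85.4, 10.2], 5.0]
jar1 0.91 [352.0, 287.0] 580 med [781.0, 157.0, 75.0] z [10.0, 83.0] [[749.7, 149.1], [100.2, 61.2], 14.4]
jar1 0.86 [230.0, 157.0] 377 med [487.0, -408.0, 55.0] z [11.0, 82.0] [[476.4, -418.9], [58.6, 58.7], 24.6]
jar1 0.54 [249.0, 144.0] 375 med [401.0, -390.0, 55.0] z [8.0, 82.0] [[380.0, -405.1], [85.1, 62.3], 32.3]
flask 0.71 [237.0, 125.0] 465 med [348.0, -457.0, 92.0] z [4.0, 149.0] [[274.6, -512.5], [291.4, 72.7], 35.3]
spatula 0.57 [283.0, 277.0] 960 med [802.0, -47.0, 4.0] z [0.0, 21.0] [[797.5, -116.2], [274.8, 67.6], 85.1]
```

```bash
python3 - <<'E'
import cv2
p=cv2.imread('pics/top0.png'); cv2.imwrite('pics/crop1.png',cv2.resize(p[135:265,160:415],None,fx=3.1,fy=3.1,interpolation=cv2.INTER_CUBIC))
E
```

```text
(no output)
```

View pics/crop1.png

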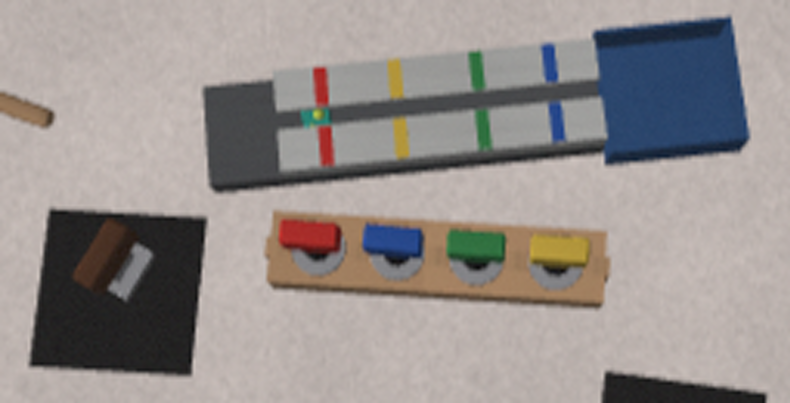

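```bash
cat > fit.py <<'E'
from h import *
def top(P,d,c,r,z,tol=.005,sz=None):
    m=(d>0)&(np.hypot(P[...,0]-c[0],P[...,1]-c[1])<r)&(abs(P[...,2]-z)<tol)
    return m
def show(tag,P,m):
    m=cv2.morphologyEx(m.astype(np.uint8),cv2.MORPH_OPEN,np.ones((2,2)))>0
    Q=P[m]; c,s,a=cv2.minAreaRect((Q[:,:2]*1000).astype(np.float32))
    if s[0]<s[1]: a+=90; s=s[::-1]
    print(tag,len(Q),'c',np.round(c,1),'mean',np.round(Q.mean(0)*1000,1),'size',np.round(s,1),'long-axis ang',round((a+90)%180-90,1))
if __name__=='__main__':
  for n in ('top','scene'):
    z=np.load(n+'0.npz'); d=z['d']; P=cloud(n,d)
    m=top(P,d,(.598,-.02),.2,.061,.004); show(n+' plate',P,m)
    # slot centre line in plate frame
    u=np.array([.0715,-.9974]); w=np.array([.9974,.0715]); Q=P[m]; 
    s=(Q[:,:2]-[.598,-.025])@u; t=(Q[:,:2]-[.598,-.025])@w
    print(' s',np.percentile(s,[.5,99.5])*1000,'t',np.percentile(t,[.5,99.5])*1000)
    for a in range(-140,140,40):
        k=(s>a/1000)&(s<a/1000+.04); tt=np.sort(t[k]); tt=tt[abs(tt)<.03]; g=np.diff(tt); j=g.argmax(); print('  slot at',a+20,np.round([tt[j]*1000,tt[j+1]*1000,(tt[j]+tt[j+1])*500],1), 'outer',np.round(np.percentile(t[k],[1,99])*1000,1))
    show(n+' scraper',P,top(P,d,(.45,.275),.06,.086,.006))
    for k,c in dict(red=(.456,.085),blue=(.45,.015),green=(.444,-.056),yellow=(.437,-.128)).items(): show(n+' '+k,P,top(P,d,c,.04,.1235,.005))
E
python3 fit.py
```

```text
top plate 2466 c [445.7 -48.6] mean [589.6 -27.7  63.1] size [398.7 311. ] long-axis ang 7.1
 s [-149.04168933  147.58590112] t [-138.59500402   44.19439182]
  slot at -120 [-14.5   2.7  -5.9] outer [-94.1  40.6]
  slot at -80 [-13.9   2.4  -5.7] outer [-53.1  42.7]
  slot at -40 [-13.7   2.9  -5.4] outer [-146.8   42.7]
  slot at 0 [-11.9   4.2  -3.8] outer [-52.3  42.9]
  slot at 40 [-13.    4.5  -4.3] outer [-117.6   43.4]
  slot at 80 [-12.    4.2  -3.9] outer [-51.9  43.7]
  slot at 120 [-11.3   4.6  -3.3] outer [-50.9  44.7]
top scraper 191 c [343.4 119.2] mean [453.7 268.9  90.3] size [403.5  61.9] long-axis ang 53.9
top red 154 c [461.9  85.4] mean [460.7  84.2 121.3] size [47.  20.2] long-axis ang 83.4
top blue 151 c [462.6  12.8] mean [455.   12.6 118.6] size [46.7 33.3] long-axis ang 83.0
top green 149 c [358.2 -57.6] mean [447.6 -59.  126.5] size [223.8  49. ] long-axis ang -1.2
top yellow 149 c [364.7 -91. ] mean [ 442.3 -129.5  125.6] size [240.   50.7] long-axis ang -26.8
scene plate 2033 c [860.6  29.2] mean [603.1 -17.5  65.4] size [861.1 303.9] long-axis ang 11.1
 s
[... 201 characters left out ...]
r [-123.2   47.5]
  slot at 0 [-9.3  6.5 -1.4] outer [-137.3   48.2]
  slot at 40 [-7.5  8.1  0.3] outer [-133.5   48.8]
  slot at 80 [-6.1  8.5  1.2] outer [-145.5   48.6]
  slot at 120 [-5.7  9.9  2.1] outer [-46.5  49.3]
scene scraper 134 c [813.5 261.5] mean [470.8 277.9  89.2] size [879.5  43. ] long-axis ang -2.8
scene red 95 c [420.8 101. ] mean [468.4  91.  118.2] size [123.3  44.7] long-axis ang -13.0
scene blue 88 c [413.4  25.7] mean [461.9  18.9 119. ] size [122.1  44.8] long-axis ang -8.9
scene green 92 c [408.2 -49. ] mean [456.4 -51.8 118.8] size [123.7  43.2] long-axis ang -4.6
scene yellow 81 c [804.9  35.8] mean [ 458.2 -119.6  128.7] size [1003.6   45.7] long-axis ang 24.1
```

```bash
python3 -m pendant '20 -14 -5 0 0 0 0; 39 -27 -5 0 0 0 0; 39 -27 -5 0 0 0 0; 39 -27 -5 0 0 0 0; 39 -27 -5 0 0 0 0; 39 -27 -5 0 0 0 0; 39 -27 -5 0 0 0 0; 39 -27 -5 0 0 0 0; 39 -27 -5 0 0 0 0; 39 -27 -5 0 0 0 0; 39 -27 -5 0 0 0 0; 39 -27 -5 0 0 0 0; 39 -27 -5 0 0 0 0; 39 -27 0 0 0 0 0; 20 -14 0 0 0 0 0; 0 0 0 0 0 0 0'; python3 -m pendant '0 0 0 0 0 -10.4 0; 0 0 0 0 0 -10.4 0; 0 0 0 0 0 -10.4 0; 0 0 0 0 0 -10.4 0; 0 0 0 0 0 -10.4 0; 0 0 0 0 0 -10.4 0; 0 0 0 0 0 -10.4 0; 0 0 0 0 0 0 0'; python3 - <<'E'
from h import *
o=env.observe(); x=R.from_quat(o['ee_rot']).as_matrix()[:,0]; print(o['qpos'],np.degrees(np.arctan2(x[1],x[0])))
i=camera_info('wrist'); print(i); p,d=read_camera('wrist'); cv2.imwrite('pics/w1.png',p[:,:,::-1]); np.savez('w1.npz',p=p,d=d,eye=i['eye'],rot=i['rotation'])
E
```

```text
time: 3.8
tcp_pos: [0.5995, -0.0189, 0.2961]
ee_rot: [0.981, 0.194, -0.0, -0.0]
ft_force: [0.1, -0.3, 0.0]
grip_width: 0.995
grip_force: 0.0
time: 4.8
tcp_pos: [0.5989, -0.0221, 0.2963]
ee_rot: [0.676, 0.737, -0.0, 0.0]
ft_force: [-0.3, 0.5, -1.1]
grip_width: 1.002
grip_force: 0.0
[ 0.30446987  0.46152969 -0.52966025  1.57151679  0.24674623  1.17602668
 -0.18977624] 94.88304055393365
{'fx': 309.70691628693146, 'fy': 309.70691628693146, 'cx': 319.1512073534227, 'cy': 203.0717388931433, 'eye': array([0.59279553, 0.05863941, 0.43828175]), 'rotation': array([0.9866745 , 0.042422  , 0.00648209, 0.1569452 ])}
```

View pics/w1.png

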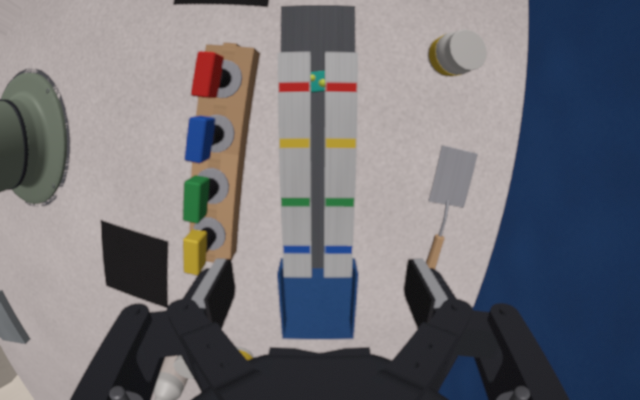

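```bash
cat >> h.py <<'E'
def wcloud(d,eye,rot):
    i=camera_info('wrist'); v,u=np.mgrid[:400,:640]; a=u-i['cx']; b=v-i['cy']; r=np.hypot(a,b)+1e-9; t=np.tan(r/i['fx'])
    return np.stack([a/r*t*d,b/r*t*d,d],-1)@R.from_quat(rot).as_matrix().T+eye
E
cat > fit2.py <<'E'
from h import *
import sys
ang=np.radians(-85.1); u=np.array([np.cos(ang),np.sin(ang)]); w=np.array([-u[1],u[0]])
def analyse(tag,P,d,p):
    ok=(d>0)
    hsv=cv2.cvtColor(p,cv2.COLOR_RGB2HSV); H,S,V=[hsv[...,i].astype(int) for i in range(3)]
    X=P[...,:2]-[.598,-.025]; s=X@u*1000; t=X@w*1000; z=P[...,2]*1000
    pl=ok&(abs(z-61)<4)&(abs(t)<62)&(abs(s)<170)
    print(tag,'plate z',np.median(z[pl]),'s',np.round(np.percentile(s[pl],[.5,99.5]),1))
    L=[]
    for a in range(-130,130,20):
        k=pl&(s>a)&(s<a+20); tt=np.sort(t[k]); g=tt[(abs(tt)<22)]; j=np.diff(g).argmax(); L.append([a+10,(g[j]+g[j+1])/2,g[j+1]-g[j],*np.percentile(tt,[1,99])])
    L=np.array(L); c=np.polyfit(L[:,0],L[:,1],1); print(' slot: t0=%.1f slope deg %.2f gap %.1f; outer mid %.1f width %.1f'%(np.median(L[:,1]-c[0]*L[:,0]),np.degrees(c[0]),np.median(L[:,2]),np.median(L[:,3:].mean(1)),np.median(L[:,4]-L[:,3])))
    for nm,(lo,hi) in dict(red=(0,8),yellow=(15,32),green=(45,80),blue=(100,130)).items():
        hm=(H>=lo)&(H<=hi)|((nm=='red')&(H>172)); k=pl&hm&(S>110)&(V>60)
        if k.sum()>5:print('  mark',nm,k.sum(),'s=%.1f t=%.1f'%(np.median(s[k]),np.median(t[k])))
    k=ok&(abs(t)<12)&(abs(s)<150)&(z<54)&(S>70)
    if k.any(): print('  lump?',k.sum(),np.round([s[k].min(),np.median(s[k]),s[k].max(),np.median(t[k]),np.median(z[k])],1))
    def box(nm,c,r,zz,tol,hm=None):
        k=ok&(np.hypot(P[...,0]-c[0],P[...,1]-c[1])<r)&(abs(z-zz)<tol)
        n,lab,st,_=cv2.connectedComponentsWithStats(k.astype(np.uint8)); 
        if n<2: return
        k=lab==1+st[1:,4].argmax(); Q=(P[k][:,:2]*1000).astype(np.float32); c,sz,a=cv2.minAreaRect(Q)
        if sz[0]<sz[1]: a+=90; sz=sz[::-1]
        print('  ',nm,k.sum(),'c',np.round(c,1),'size',np.round(sz,1),'ang',round((a+90)%180-90,1),'z',round(float(np.median(z[k])),1))
    box('scraper',(.45,.275),.08,86,5)
    for n,c in dict(red=(.456,.085),blue=(.45,.015),green=(.444,-.056),yellow=(.437,-.128)).items(): box(n,c,.045,123.5,5)
if __name__=='__main__':
    for n in ('top','scene'):
        f=np.load(n+'0.npz'); analyse(n,cloud(n,f['d']),f['d'],f['p'])
    for n in sys.argv[1:]:
        f=np.load(n+'.npz'); analyse(n,wcloud(f['d'],f['eye'],f['rot']),f['d'],f['p'])
E
python3 fit2.py w1
```

```text
top plate z 61.02638490993739 s [-149.2  147.8]
 slot: t0=-4.7 slope deg -0.14 gap 17.1; outer mid -4.6 width 94.7
  mark red 92 s=-107.2 t=8.6
  mark yellow 88 s=-37.9 t=-3.0
  mark green 66 s=37.8 t=-17.0
  mark blue 80 s=105.7 t=-2.4
  lump? 51 [-129.9 -113.4  112.9    0.5   47.4]
   scraper 190 c [456.6 273.9] size [61.9 24.7] ang -29.1 z 86.3
   red 155 c [463.5  86.7] size [49.6 22.3] ang 84.6 z 123.5
   blue 153 c [457.7  15. ] size [49.6 22.4] ang 82.0 z 123.3
   green 152 c [450.5 -56.1] size [48.1 22. ] ang 87.8 z 123.3
   yellow 150 c [ 446.3 -127.7] size [47.8 22.4] ang 88.2 z 123.2
scene plate z 61.19205876758116 s [-148.5  148.2]
 slot: t0=-0.4 slope deg 0.01 gap 15.6; outer mid 0.2 width 95.5
  mark red 69 s=-105.3 t=-14.0
  mark yellow 70 s=-36.2 t=12.6
  mark green 27 s=39.6 t=14.2
  mark blue 46 s=106.8 t=11.9
  lump? 21 [-124.9 -114.1  119.    -6.9   47.7]
   scraper 132 c [463.3 273.8] size [63.4 24.5] ang -30.2 z 86.0
   red 98 c [468.4  86.9] size [48.7 23.5] ang 85.1 z 123.6
   blue 92 c [461.8  15.7] size [49.7 26.2] ang 79.2 z 122.9
   green 92 c [457.8 -55.7] size [48.9 25.1] ang 82.3 z 123.2
   yellow 85 c [ 450.1 -127.3] size [49.9 25.7] ang 86.9 z 123.0
w1 plate z 60.47491545700448 s [-149.3  148.1]
 slot: t0=-0.8 slope deg -0.11 gap 18.9; outer mid -0.4 width 94.3
  mark red 493 s=-106.7 t=-11.5
  mark yellow 501 s=-37.9 t=10.2
  mark green 329 s=37.6 t=10.6
  mark blue 349 s=105.2 t=-11.9
  lump? 295 [-130.2 -114.7 -100.8   -0.9   46.6]
   red 886 c [467.9  87.2] size [50.  23.2] ang 84.9 z 122.6
   blue 839 c [461.5  15.3] size [51.3 22.7] ang 83.8 z 122.7
   green 747 c [455.9 -56.1] size [50.1 22.6] ang 84.9 z 122.6
   yellow 573 c [ 450.1 -127.3] size [49.9 21.9] ang 83.7 z 122.7
```

```bash
python3 -m pendant '0 0 0 0 0 -9.5 0; 0 0 0 0 0 -9.5 0; 0 0 0 0 0 -9.5 0; 0 0 0 0 0 -9.5 0; 0 0 0 0 0 -9.5 0; 0 0 0 0 0 -8.1 0; 0 0 0 0 0 0 0;0 0 0 0 0 0 0'; cat > wl.py <<'E'
from h import *
import sys
o=env.observe(); x=R.from_quat(o['ee_rot']).as_matrix()[:,0]; print('t',o['time'],'q7',o['qpos'][6].round(2),'yaw',np.degrees(np.arctan2(x[1],x[0])).round(2),'tcp',(o['tcp_pos']*1000).round(1),'f',o['ft_force'].round(1))
i=camera_info('wrist'); p,d=read_camera('wrist'); n=sys.argv[1]; cv2.imwrite(f'pics/{n}.png',p[:,:,::-1]); np.savez(n+'.npz',p=p,d=d,eye=i['eye'],rot=i['rotation'])
E
python3 wl.py w2; python3 fit2.py w2 | sed -n '/w2/,$p'
```

```text
time: 5.85
tcp_pos: [0.5993, -0.0211, 0.2963]
ee_rot: [0.256, 0.967, -0.0, 0.0]
ft_force: [-0.4, 0.1, -0.5]
grip_width: 1.0
grip_force: 0.0
t 5.85 q7 0.68 yaw 150.31 tcp [599.3 -21.1 296.3] f [-0.4  0.1 -0.5]
w2 plate z 60.439400095117776 s [-148.7  147.5]
 slot: t0=-0.8 slope deg -0.06 gap 17.0; outer mid -0.8 width 94.4
  mark red 478 s=-106.8 t=-12.8
  mark yellow 488 s=-38.2 t=-12.5
  mark green 360 s=37.5 t=-13.7
  mark blue 358 s=105.3 t=-13.3
  lump? 272 [-131.5 -114.2  150.     1.4   46.4]
   red 974 c [467.4  87. ] size [50.5 22.5] ang 84.0 z 122.6
   blue 1013 c [461.   15.1] size [50.2 23.2] ang 82.9 z 122.6
   green 924 c [455.2 -55.9] size [50.1 23. ] ang 85.0 z 122.6
   yellow 768 c [ 449.4 -127.5] size [50.3 22.7] ang 85.4 z 122.7
```

```bash
python3 -m pendant '20 14 0 0 0 0 0; 41 29 0 0 0 0 0; 41 29 0 0 0 0 0; 41 29 0 0 0 0 0; 41 29 0 0 0 0 0; 41 29 10 0 0 0 0; 30 21.5 30 0 0 0 0; 10 8 40 0 0 0 0; 0 0 20 0 0 0 0; 0 0 0 0 0 0 0' 60; cat >> fit2.py <<'E'
E
python3 wl.py w3; python3 fit2.py w3 | sed -n '/w3/,$p' | grep scraper
```

```text
time: 7.15
tcp_pos: [0.4604, 0.2732, 0.1954]
ee_rot: [0.254, 0.967, -0.001, -0.001]
ft_force: [-0.8, 0.1, 0.3]
grip_width: 0.999
grip_force: 0.0
t 7.15 q7 0.0 yaw 150.52 tcp [460.4 273.2 195.4] f [-0.8  0.1  0.3]Traceback (most recent call last):
  File "fit2.py", line 32, in <module>
    f=np.load(n+'.npz'); analyse(n,wcloud(f['d'],f['eye'],f['rot']),f['d'],f['p'])
                         ~~~~~~~^^^^^^^^^^^^^^^^^^^^^^^^^^^^^^^^^^^^^^^^^^^^^^^^^^
  File "fit2.py", line 12, in analyse
    k=pl&(s>a)&(s<a+20); tt=np.sort(t[k]); g=tt[(abs(tt)<22)]; j=np.diff(g).argmax(); L.append([a+10,(g[j]+g[j+1])/2,g[j+1]-g[j],*np.percentile(tt,[1,99])])
                                                                 ~~~~~~~~~~~~~~~~~^^
ValueError: attempt to get argmax of an empty sequence
```

```bash
cat > box.py <<'E'
from h import *
import sys
def box(P,d,nm,c,r,zz,tol):
    z=P[...,2]*1000; k=(d>0)&(np.hypot(P[...,0]*1000-c[0],P[...,1]*1000-c[1])<r)&(abs(z-zz)<tol)
    n,lab,st,_=cv2.connectedComponentsWithStats(k.astype(np.uint8))
    if n<2: print(nm,'none'); return
    k=lab==1+st[1:,4].argmax(); c,sz,a=cv2.minAreaRect((P[k][:,:2]*1000).astype(np.float32))
    if sz[0]<sz[1]: a+=90; sz=sz[::-1]
    print(nm,k.sum(),'c',np.round(c,1),'size',np.round(sz,1),'ang',round((a+90)%180-90,1),'z',round(float(np.median(z[k])),1))
if __name__=='__main__':  # file x y r z tol
    f=np.load(sys.argv[1]+'.npz'); a=[float(v) for v in sys.argv[2:]]
    box(wcloud(f['d'],f['eye'],f['rot']),f['d'],sys.argv[1],a[:2],*a[2:])
E
python3 box.py w3 460 274 90 86 5;python3 box.py w3 440 280 140 2 5
```

```text
w3 1842 c [460.1 275.5] size [62.9 24. ] ang -29.7 z 85.0
w3 42317 c [439.7 280.3] size [279.8 279. ] ang 45.7 z -0.1
```

```bash
python3 -m pendant '1.5 2 20 0 0 0 0; 0 0 40 0 0 0 0; 0 0 40 0 0 0 0; 0 0 30 0 0 0 0; 0 0 15 0 0 0 0; 0 0 0 0 0 0 0; 0 0 0 0 0 0 1; 0 0 0 0 0 0 1; 0 0 0 0 0 0 1; 0 0 0 0 0 0 1; 0 0 0 0 0 0 1; 0 0 0 0 0 0 1' 60
```

```text
time: 8.7
tcp_pos: [0.4609, 0.2759, 0.0517]
ee_rot: [0.254, 0.967, 0.0, 0.0]
ft_force: [-1.7, -3.0, 7.6]
grip_width: 0.275
grip_force: 62.2
```

```bash
python3 -m pendant '0 0 -20 0 0 0 1; 0 0 -40 0 0 0 1; 0 0 -40 0 0 0 1; -20 -5 0 0 0 0 1; -40 -10 0 0 0 0 1; -40 -10 0 0 0 0 1; -40 -10 0 0 0 0 1; -20.5 -5 0 0 0 0 1; 0 0 0 0 0 9.5 1; 0 0 0 0 0 9.5 1; 0 0 0 0 0 9.5 1; 0 0 0 0 0 9.5 1; 0 0 0 0 0 9.5 1; 0 0 0 0 0 8.1 1; 0 0 0 0 0 0 1; 0 0 0 0 0 0 1'; python3 wl.py w4
```

```text
time: 10.7
tcp_pos: [0.5807, 0.1626, 0.1516]
ee_rot: [0.674, 0.739, 0.0, -0.0]
ft_force: [1.1, 0.1, -3.1]
grip_width: 0.273
grip_force: 61.1
t 10.7 q7 -0.58 yaw 95.24 tcp [580.7 162.6 151.6] f [ 1.1  0.1 -3.1]
```

```bash
python3 -m pendant '0 0.3 20 0 0 0.4 1; 0 0 30 0 0 0 1; 0 0 10 0 0 0 1; 0 0 4 0 0 0 1; 0 0 0 0 0 0 1; 0 0 0 0 0 0 1'; python3 -m pendant '0 0 1 0 0 0 1; 0 0 0 0 0 0 1;0 0 0 0 0 0 1'; python3 -m pendant '0 0 1 0 0 0 1; 0 0 0 0 0 0 1;0 0 0 0 0 0 1';  python3 -m pendant '0 0 1 0 0 0 1; 0 0 0 0 0 0 1;0 0 0 0 0 0 1'
```

```text
time: 11.5
tcp_pos: [0.5816, 0.1624, 0.088]
ee_rot: [0.678, 0.735, 0.0, 0.0]
ft_force: [0.2, -0.3, -3.7]
grip_width: 0.273
grip_force: 61.1
time: 11.88
tcp_pos: [0.5812, 0.1622, 0.0864]
ee_rot: [0.678, 0.735, 0.0, 0.0]
ft_force: [0.2, 0.6, -3.2]
grip_width: 0.274
grip_force: 61.1
time: 12.25
tcp_pos: [0.5812, 0.1623, 0.0853]
ee_rot: [0.678, 0.735, -0.0, -0.0]
ft_force: [-0.7, 0.7, -3.7]
grip_width: 0.271
grip_force: 61.1
time: 12.62
tcp_pos: [0.5812, 0.1624, 0.0847]
ee_rot: [0.678, 0.735, 0.0, 0.0]
ft_force: [-2.0, -0.9, 5.0]
grip_width: 0.271
grip_force: 62.3
```

```bash
python3 -m pendant '-5 0 -0.4 0 0 0 1; -8 0 0 0 0 0 1; -8 0 0 0 0 0 1; -8 0 0 0 0 0 1; -8 0 0 0 0 0 1; -8 0 0 0 0 0 1'; python3 -m pendant '-8 0 0 0 0 0 1; -8 0 0 0 0 0 1; -8 0 0 0 0 0 1; -8 0 0 0 0 0 1; -8 0 0 0 0 0 1'
```

```text
time: 13.38
tcp_pos: [0.5849, 0.117, 0.0848]
ee_rot: [0.678, 0.735, 0.0, -0.0]
ft_force: [-1.0, 2.6, 1.9]
grip_width: 0.276
grip_force: 61.8
time: 14.0
tcp_pos: [0.5881, 0.0771, 0.0848]
ee_rot: [0.678, 0.735, 0.0, -0.0]
ft_force: [-1.4, 2.6, 5.2]
grip_width: 0.274
grip_force: 62.4
```

```bash
python3 -m pendant '-8 0 0 0 0 0 1; -10 0 0 0 0 0 1; -10 0 0 0 0 0 1; -10 0 0 0 0 0 1; -10 0 0 0 0 0 1; -10 0 0 0 0 0 1; -10 0 0 0 0 0 1; -10 0 0 0 0 0 1; -10 0 0 0 0 0 1; -10 0 0 0 0 0 1; -10 0 0 0 0 0 1'; python3 -m pendant '-10 0 0 0 0 0 1; -10 0 0 0 0 0 1; -10 0 0 0 0 0 1; -10 0 0 0 0 0 1; -10 0 0 0 0 0 1; -10 0 0 0 0 0 1; -10 0 0 0 0 0 1; -10 0 0 0 0 0 1; -10 0 0 0 0 0 1; -10 0 0 0 0 0 1'; python3 -m pendant '-10 0 0 0 0 0 1; -10 0 0 0 0 0 1; -10 0 0 0 0 0 1; -10 0 0 0 0 0 1; -10 0 0 0 0 0 1; -10 0 0 0 0 0 1; -10 0 0 0 0 0 1; -10 0 0 0 0 0 1; -10 0 0 0 0 0 1; 0 0 0 0 0 0 1; 0 0 0 0 0 0 1'
```

```text
time: 15.38
tcp_pos: [0.5967, -0.0306, 0.0848]
ee_rot: [0.678, 0.735, 0.0, -0.0]
ft_force: [1.4, 3.7, -1.6]
grip_width: 0.272
grip_force: 61.0
time: 16.62
tcp_pos: [0.6046, -0.1304, 0.0847]
ee_rot: [0.678, 0.735, -0.0, -0.0]
ft_force: [-0.0, 6.0, 1.5]
grip_width: 0.272
grip_force: 61.6
time: 18.0
tcp_pos: [0.612, -0.2191, 0.0846]
ee_rot: [0.678, 0.735, 0.0, -0.0]
ft_force: [-1.0, 0.3, -3.9]
grip_width: 0.274
grip_force: 61.2
```

```bash
python3 -m pendant '0 0 -15 0 0 0 1; 0 0 -30 0 0 0 1; 0 0 -40 0 0 0 1; 0 0 -40 0 0 0 1; 20 0 -15 0 0 0 1; 40 0 0 0 0 0 1; 40 0 0 0 0 0 1; 40 0 0 0 0 0 1; 40 0 0 0 0 0 1; 40 0 0 0 0 0 1; 20 0 0 0 0 0 1; 0 0 0 0 0 0 1'; python3 wl.py w5; python3 - <<'E'
from h import *
p,d=read_camera('top'); q,d=read_camera('scene'); np.savez('scene1.npz',p=q,d=d)
a=cv2.resize(p[120:280,150:420],None,fx=2.2,fy=2.2); b=cv2.resize(q[150:280,200:460],(a.shape[1],297))
cv2.imwrite('pics/c5.png',np.vstack([a,b])[:595,:,::-1])
E
```

```text
time: 19.5
tcp_pos: [0.5922, 0.0218, 0.2249]
ee_rot: [0.677, 0.736, 0.0, -0.0]
ft_force: [-0.1, -0.6, -4.0]
grip_width: 0.271
grip_force: 61.3
t 19.5 q7 -0.32 yaw 94.78 tcp [592.2  21.8 224.9] f [-0.1 -0.6 -4. ]
```

View pics/c5.png

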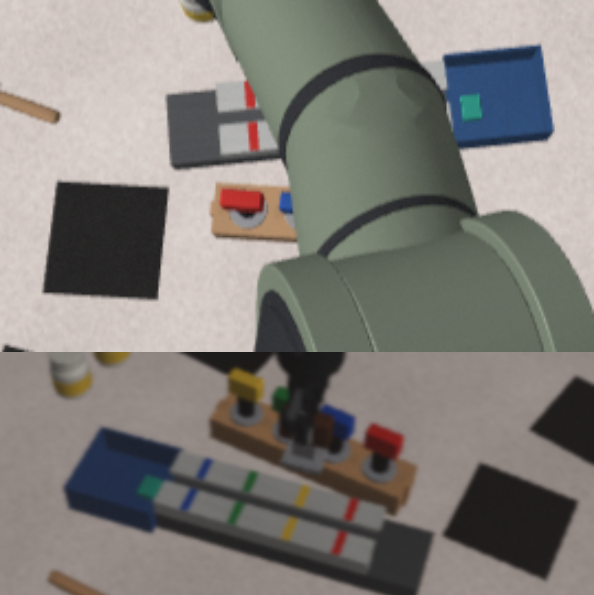

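```bash
python3 -m pendant '20 -10 0 0 0 0 1; 38 -18 0 0 0 0 1; 38 -18 0 0 0 0 1; 38 -18 0 0 0 0 1; 38 -18 0 0 0 0 1; 38 -18 0 0 0 0 1; 38 -18 0 0 0 0 1; 20.5 -10 20 0 0 0 1; 0 0 40 0 0 0 1; 0 0 40 0 0 0 1; 0 0 40 0 0 0 1; 0 0 20 0 0 0 1; 0 0 8 0 0 0 1; 0 0 3 0 0 0 1; 0 0 0 0 0 0 1; 0 0 0 0 0 0 1'; python3 -m pendant '0 0 1 0 0 0 1; 0 0 0 0 0 0 1; 0 0 0 0 0 0 1'
```

```text
time: 21.65
tcp_pos: [0.4439, 0.2772, 0.0544]
ee_rot: [0.678, 0.735, 0.001, 0.0]
ft_force: [0.2, 1.0, -4.3]
grip_width: 0.273
grip_force: 61.3
time: 22.02
tcp_pos: [0.4435, 0.2771, 0.0528]
ee_rot: [0.678, 0.735, 0.0, -0.0]
ft_force: [0.2, 0.9, -3.0]
grip_width: 0.276
grip_force: 61.3
```

```bash
python3 -m pendant '0 0 1 0 0 0 1; 0 0 0 0 0 0 1; 0 0 0 0 0 0 1'; python3 -m pendant '0 0 0.4 0 0 0 1; 0 0 0 0 0 0 1; 0 0 0 0 0 0 1'
```

```text
time: 22.4
tcp_pos: [0.4435, 0.277, 0.0517]
ee_rot: [0.678, 0.735, -0.0, -0.0]
ft_force: [1.0, -0.4, -4.2]
grip_width: 0.274
grip_force: 61.4
time: 22.78
tcp_pos: [0.4434, 0.2771, 0.0516]
ee_rot: [0.678, 0.735, 0.0, 0.0]
ft_force: [-2.7, -1.2, 5.7]
grip_width: 0.277
grip_force: 62.6
```

```bash
python3 -m pendant '0 0 0 0 0 0 0.5; 0 0 0 0 0 0 0.2; 0 0 0 0 0 0 0; 0 0 0 0 0 0 0; 0 0 -15 0 0 0 0; 0 0 -30 0 0 0 0; 0 0 -40 0 0 0 0; 0 0 -40 0 0 0 0; -20 0 -30 0 0 0 0; -38 4 0 0 0 2 0; -38 4 0 0 0 3 0; -38 4 0 0 0 3 0; -30 4 0 0 0 1.8 0; -20 4 0 0 0 0 0; 0 0 0 0 0 0 0; 0 0 0 0 0 0 0'; python3 wl.py w6;python3 box.py w6 467 87 45 123.5 5; python3 box.py w6 445 277 70 86 5;
```

```text
time: 24.78
tcp_pos: [0.466, 0.0941, 0.2069]
ee_rot: [0.738, 0.675, 0.0, 0.0]
ft_force: [-0.3, -0.1, 0.6]
grip_width: 1.004
grip_force: 0.0
t 24.775 q7 -0.67 yaw 84.85 tcp [466.   94.1 206.9] f [-0.3 -0.1  0.6]
w6 1601 c [467.1  88. ] size [49.5 21.3] ang 85.9 z 122.7
w6 775 c [444.9 260.8] size [29.7 24. ] ang -86.1 z 84.9
```

View pics/w6.png

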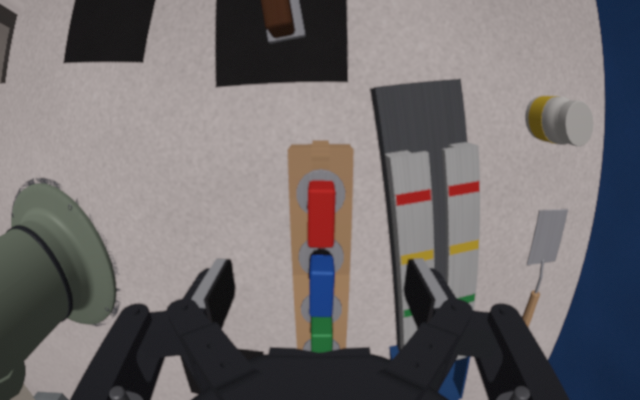

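```bash
python3 -m pendant '-6.4 1.8 20 0 0 0 0; 0 0 40 0 0 0 0; 0 0 35 0 0 0 0; 0 0 15 0 0 0 0; 0 0 4.5 0 0 0 0; 0 0 0 0 0 0 0; 0 0 0 0 0 0 1; 0 0 0 0 0 0 1; 0 0 0 0 0 0 1; 0 0 0 0 0 0 1; 0 0 0 0 0 0 1; 0 0 0 0 0 0 1' 60; python3 -m pendant '0 0 -5 0 0 0 1; 0 0 -10 0 0 0 1; 0 0 -30 0 0 0 1; 0 0 -30 0 0 0 1; 0 0 -15 0 0 0 1; 0 0 0 0 0 0 1; 0 0 0 0 0 0 1'; python3 wl.py w7
```

```text
time: 26.32
tcp_pos: [0.4673, 0.0868, 0.092]
ee_rot: [0.738, 0.674, 0.0, 0.0]
ft_force: [-1.5, 0.2, 6.4]
grip_width: 0.251
grip_force: 61.2
time: 27.2
tcp_pos: [0.4668, 0.0866, 0.181]
ee_rot: [0.738, 0.674, -0.0, -0.0]
ft_force: [-0.5, -0.4, -2.3]
grip_width: 0.246
grip_force: 60.4
t 27.2 q7 -0.68 yaw 84.81 tcp [466.8  86.6 181. ] f [-0.5 -0.4 -2.3]
```

```bash
python3 -m pendant '1 20 0 0 0 0 1; 1.5 40 0 0 0 0 1; 1.5 40 0 0 0 0 1; 0.8 21.3 0 0 0 0 1; 0 0 0 0 0 -5 1; 0 0 0 0 0 -5 1; 0 0 20 0 0 0 1; 0 0 16 0 0 0 1; 0 0 0 0 0 0 1; 0 0 0 0 0 0 1'; python3 wl.py w8
```

```text
time: 28.5
tcp_pos: [0.5886, 0.0808, 0.146]
ee_rot: [0.677, 0.736, 0.0, -0.0]
ft_force: [-0.0, 0.3, -1.8]
grip_width: 0.246
grip_force: 60.0
t 28.5 q7 -0.49 yaw 94.82 tcp [588.6  80.8 146. ] f [-0.   0.3 -1.8]
```

```bash
python3 -m pendant '-0.4 -0.5 12 0 0 0 1; 0 0 0 0 0 0 1; 0 0 5 0 0 0 1; 0 0 4 0 0 0 1; 0 0 0 0 0 0 1'; python3 -m pendant '0 0 5 0 0 0 1; 0 0 5 0 0 0 1; 0 0 4 0 0 0 1; 0 0 0 0 0 0 1; 0 0 0 0 0 0 1'
```

```text
time: 29.18
tcp_pos: [0.5879, 0.0801, 0.1245]
ee_rot: [0.677, 0.736, -0.0, -0.0]
ft_force: [0.9, 0.5, -1.6]
grip_width: 0.246
grip_force: 60.2
time: 29.8
tcp_pos: [0.5881, 0.0802, 0.1109]
ee_rot: [0.677, 0.736, 0.0, 0.0]
ft_force: [-0.4, 0.2, -2.1]
grip_width: 0.249
grip_force: 60.2
```

```bash
python3 -m pendant '0 0 0 0 0 -10 1; 0 0 0 0 0 -10 1; 0 0 0 0 0 -10 1; 0 0 0 0 0 -10 1; 0 0 0 0 0 -10 1; 0 0 0 0 0 -10 1; 0 0 0 0 0 -10 1; 0 0 0 0 0 -10 1; 0 0 0 0 0 -10 1; 0 0 0 0 0 0 1; 0 0 0 0 0 0 1'; python3 wl.py w9; python3 -m pendant '0 0 -1 0 0 0 1; 0 0 -1 0 0 0 1; 0 0 -1 0 0 0 1; 0 0 -1 0 0 0 1; 0 0 0 0 0 0 1;0 0 0 0 0 0 1'
```

```text
time: 31.18
tcp_pos: [0.5881, 0.0801, 0.1109]
ee_rot: [-0.04, 0.999, 0.0, 0.0]
ft_force: [0.5, -0.3, -2.4]
grip_width: 0.252
grip_force: 60.1
t 31.175 q7 0.82 yaw -175.43 tcp [588.1  80.1 110.9] f [ 0.5 -0.3 -2.4]
time: 31.98
tcp_pos: [0.588, 0.0802, 0.1148]
ee_rot: [-0.042, 0.999, 0.0, -0.0]
ft_force: [0.0, -0.7, -4.0]
grip_width: 0.248
grip_force: 59.9
```

```bash
python3 -m pendant '0 0 -0.5 0 0 0 1; 0 0 -0.5 0 0 0 1; 0 0 0 0 0 0 1; 0 0 0 0 0 0 1'; python3 -m pendant '0 0 -0.5 0 0 0 1; 0 0 -0.5 0 0 0 1; 0 0 -0.5 0 0 0 1; 0 0 -0.5 0 0 0 1; 0 0 -0.5 0 0 0 1; 0 0 -0.5 0 0 0 1;  0 0 0 0 0 0 1; 0 0 0 0 0 0 1'; python3 - <<'E'
from h import *
print(env.observe()['ft_force'],env.observe()['tcp_pos'])
E
```

```text
time: 32.48
tcp_pos: [0.588, 0.0802, 0.1158]
ee_rot: [-0.042, 0.999, 0.0, -0.0]
ft_force: [0.9, 0.7, -7.0]
grip_width: 0.251
grip_force: 59.6
time: 33.48
tcp_pos: [0.588, 0.0802, 0.1189]
ee_rot: [-0.042, 0.999, -0.0, 0.0]
ft_force: [0.4, 0.8, -6.4]
grip_width: 0.25
grip_force: 59.5
[ 0.39791508  0.80684403 -6.40000935] [0.58800439 0.08016322 0.11885454]
```

```bash
python3 -m pendant '0 0 -0.5 0 0 0 1; 0 0 -0.5 0 0 0 1; 0 0 -0.5 0 0 0 1; 0 0 -0.5 0 0 0 1; 0 0 -0.5 0 0 0 1; 0 0 -0.5 0 0 0 1;  0 0 0 0 0 0 1; 0 0 0 0 0 0 1'; for i in 1 2 3 4; do python3 -m pendant '0 0 0 0 0 0 1' | grep -E "ft|tcp"; done
```

```text
time: 34.48
tcp_pos: [0.588, 0.0802, 0.1219]
ee_rot: [-0.042, 0.999, -0.0, 0.0]
ft_force: [0.4, 0.4, -7.8]
grip_width: 0.251
grip_force: 59.4
tcp_pos: [0.588, 0.0802, 0.1218]
ft_force: [0.1, 1.1, -7.7]
tcp_pos: [0.588, 0.0802, 0.1219]
ft_force: [-0.3, 0.8, -7.7]
tcp_pos: [0.588, 0.0801, 0.1219]
ft_force: [0.3, 1.0, -7.0]
tcp_pos: [0.5881, 0.0802, 0.1219]
ft_force: [-0.3, 1.2, -7.1]
```

```bash
python3 wl.py w10; python3 box.py w10 588 81 40 152.5 8; python3 box.py w9 588 81 40 143 5;python3 box.py w9 588 81 50 70 8;python3 box.py w10 588 81 50 72 8; python3 -c "
import cv2;p=cv2.imread('pics/w10.png');cv2.imwrite('pics/w10c.png',cv2.resize(p[150:400,170:470],None,fx=2,fy=2))"
```

```text
t 34.975 q7 0.83 yaw -175.18 tcp [588.1  80.2 121.9] f [-0.3  1.2 -7.1]
w10 6118 c [589.   81.9] size [48.9 46.8] ang 47.3 z 152.4
w9 5485 c [589.   81.7] size [49.  46.2] ang 45.3 z 141.5
w9 2177 c [582.4  80.7] size [49.1 35.6] ang -84.8 z 69.1
w10 2142 c [583.9  81. ] size [49.7 39.3] ang -85.2 z 72.3
```

View pics/w10c.png

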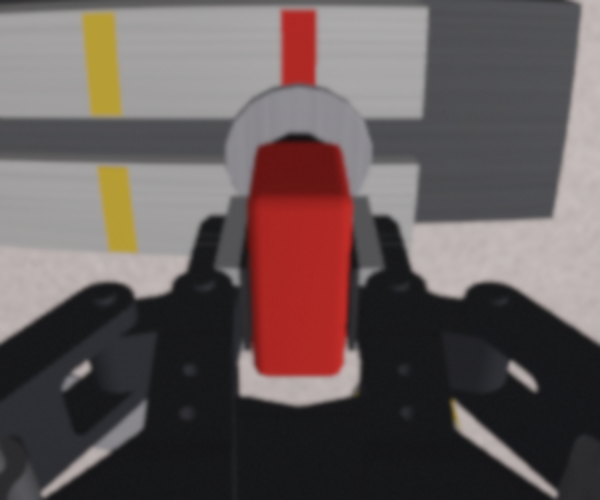

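```bash
python3 -m pendant '0 0 -0.5 0 0 0 1; 0 0 -0.5 0 0 0 1; 0 0 -0.5 0 0 0 1; 0 0 -0.5 0 0 0 1; 0 0 -0.5 0 0 0 1; 0 0 0 0 0 0 1; 0 0 0 0 0 0 1'; for i in 1 2 3; do python3 -m pendant '0 0 0 0 0 0 1' | grep -E "ft|tcp"; done; python3 wl.py w11; python3 box.py w11 588 81 40 155 6; python3 box.py w11 588 81 50 72 8
```

```text
time: 35.9
tcp_pos: [0.588, 0.0801, 0.1243]
ee_rot: [-0.042, 0.999, -0.0, -0.0]
ft_force: [-0.1, 1.3, -9.1]
grip_width: 0.246
grip_force: 59.3
tcp_pos: [0.588, 0.0802, 0.1243]
ft_force: [0.5, -0.2, -9.1]
tcp_pos: [0.588, 0.0802, 0.1243]
ft_force: [-0.5, 0.5, -8.2]
tcp_pos: [0.588, 0.0801, 0.1244]
ft_force: [0.7, 1.0, -8.3]
t 36.275 q7 0.84 yaw -175.18 tcp [588.   80.1 124.4] f [ 0.7  1.  -8.3]
w11 5600 c [589.2  81.9] size [48.8 46.7] ang 46.4 z 154.9
w11 2147 c [584.4  81.1] size [49.2 40.1] ang -84.9 z 72.3
```

```bash
python3 -m pendant '0 0 1 0 0 0 1; 0 0 1.5 0 0 0 1; 0 0 1.5 0 0 0 1; 0 0 1 0 0 0 1; 0 0 0.7 0 0 0 1; 0 0 0 0 0 0 1; 0 0 0 0 0 0 1'; python3 -m pendant '0 0 0.5 0 0 0 1; 0 0 0 0 0 0 1; 0 0 0 0 0 0 1'; python3 -m pendant '0 0 0.3 0 0 0 1; 0 0 0 0 0 0 1; 0 0 0 0 0 0 1'
```

```text
time: 37.2
tcp_pos: [0.588, 0.0802, 0.1186]
ee_rot: [-0.042, 0.999, 0.0, 0.0]
ft_force: [0.4, 1.0, -1.8]
grip_width: 0.244
grip_force: 60.3
time: 37.58
tcp_pos: [0.5881, 0.0802, 0.1182]
ee_rot: [-0.042, 0.999, 0.0, 0.0]
ft_force: [0.2, -0.4, 1.2]
grip_width: 0.25
grip_force: 60.6
time: 37.95
tcp_pos: [0.5881, 0.0802, 0.1178]
ee_rot: [-0.042, 0.999, 0.0, 0.0]
ft_force: [-0.5, -0.7, 1.8]
grip_width: 0.246
grip_force: 60.7
```

```bash
python3 -m pendant '0 0 0 0 0 0 0.5; 0 0 0 0 0 0 0.4; 0 0 0 0 0 0 0.4; 0 0 -15 0 0 0 0.4; 0 0 -30 0 0 0 0.4; 0 0 -30 0 0 0 0; 33 -13.5 0 0 0 10 0; 33 -13.5 0 0 0 0 0' ; python3 wl.py w12; python3 box.py w12 588 81 40 150 6; python3 box.py w12 588 81 50 67 8
```

```text
time: 38.95
tcp_pos: [0.5216, 0.0531, 0.1939]
ee_rot: [0.047, 0.999, -0.0, 0.001]
ft_force: [0.7, -0.1, 0.1]
grip_width: 1.0
grip_force: 0.0
t 38.95 q7 0.75 yaw 174.64 tcp [521.6  53.1 193.9] f [ 0.7 -0.1  0.1]
w12 1496 c [589.   81.8] size [51.  22.3] ang 4.4 z 148.3
w12 4708 c [587.6  79. ] size [95.6 93.1] ang 5.0 z 60.7
```

```bash
python3 -m pendant '28 -21 0 0 0 0 0; 28.6 -22.4 0 0 0 0 0; 0 0 0 0 0 10 0; 0 0 0 0 0 10 0; 0 0 0 0 0 10 0; 0 0 0 0 0 10 0; 0 0 0 0 0 10 0; 0 0 0 0 0 10 0; 0 0 0 0 0 10 0; 0 0 0 0 0 10 0; 0 0 0 0 0 10 0; 0 0 0 0 0 0 0; 0 0 0 0 0 0 0' ; python3 wl.py w13; python3 box.py w13 461 15 35 123.5 5
```

```text
time: 40.62
tcp_pos: [0.462, 0.0156, 0.1932]
ee_rot: [0.737, 0.676, 0.0, 0.0]
ft_force: [-0.4, -1.1, -0.3]
grip_width: 1.001
grip_force: 0.0
t 40.625 q7 -0.54 yaw 85.08 tcp [462.   15.6 193.2] f [-0.4 -1.1 -0.3]
w13 1848 c [461.4  16.1] size [49.7 21.8] ang 83.7 z 122.7
```

```bash
python3 -m pendant '0.3 -0.5 20 0 0 0 0; 0 0 40 0 0 0 0; 0 0 25 0 0 0 0; 0 0 12 0 0 0 0; 0 0 4 0 0 0 0; 0 0 0 0 0 0 0; 0 0 0 0 0 0 1; 0 0 0 0 0 0 1; 0 0 0 0 0 0 1; 0 0 0 0 0 0 1; 0 0 0 0 0 0 1; 0 0 0 0 0 0 1' 60; python3 -m pendant '0 0 -5 0 0 0 1; 0 0 -10 0 0 0 1; 0 0 -30 0 0 0 1; 0 0 -30 0 0 0 1; 0 0 -15 0 0 0 1; -17 20 0 0 0 0 1; -33 39 0 0 0 0 1; -33 39 0 0 0 0 1; -33 39 0 0 0 0 1; -16.8 19.9 0 0 0 0 1; 0 0 0 0 0 -5 1; 0 0 0 0 0 -4.8 1; 0 0 20 0 0 0 1; 0 0 16 0 0 0 1; 0 0 0 0 0 0 1; 0 0 0 0 0 0 1'; python3 wl.py w14
```

```text
time: 42.18
tcp_pos: [0.4616, 0.0157, 0.092]
ee_rot: [0.738, 0.674, 0.0, 0.0]
ft_force: [-0.3, -0.6, 5.4]
grip_width: 0.245
grip_force: 62.1
time: 44.18
tcp_pos: [0.6058, -0.1305, 0.1459]
ee_rot: [0.678, 0.735, 0.0, -0.0]
ft_force: [0.4, -1.1, -2.3]
grip_width: 0.246
grip_force: 61.2
t 44.175 q7 -0.16 yaw 94.6 tcp [ 605.8 -130.5  145.9] f [ 0.4 -1.1 -2.3]
```

```bash
python3 -m pendant '0 0.4 12 0 0 -0.2 1; 0 0 0 0 0 0 1; 0 0 5 0 0 0 1; 0 0 4 0 0 0 1; 0 0 5 0 0 0 1; 0 0 5 0 0 0 1; 0 0 4 0 0 0 1; 0 0 0 0 0 0 1; 0 0 0 0 0 0 1'
```

```text
time: 45.35
tcp_pos: [0.6061, -0.1307, 0.1109]
ee_rot: [0.677, 0.736, 0.0, 0.0]
ft_force: [-0.5, -0.7, -1.9]
grip_width: 0.25
grip_force: 61.2
```

```bash
python3 -m pendant '0 0 0 0 0 -10 1; 0 0 0 0 0 -10 1; 0 0 0 0 0 -10 1; 0 0 0 0 0 -10 1; 0 0 0 0 0 -10 1; 0 0 0 0 0 -10 1; 0 0 0 0 0 -10 1; 0 0 0 0 0 -10 1; 0 0 0 0 0 -10 1; 0 0 0 0 0 0 1; 0 0 0 0 0 0 1; 0 0 -1 0 0 0 1; 0 0 -1 0 0 0 1; 0 0 0 0 0 0 1'; python3 wl.py w15; python3 -m pendant '0 0 -0.5 0 0 0 1; 0 0 -0.5 0 0 0 1; 0 0 -0.5 0 0 0 1; 0 0 -0.5 0 0 0 1; 0 0 -0.5 0 0 0 1; 0 0 -0.5 0 0 0 1; 0 0 -0.5 0 0 0 1; 0 0 -0.5 0 0 0 1; 0 0 -0.5 0 0 0 1; 0 0 -0.5 0 0 0 1; 0 0 -0.5 0 0 0 1; 0 0 -0.5 0 0 0 1; 0 0 -0.5 0 0 0 1; 0 0 -0.5 0 0 0 1; 0 0 -0.5 0 0 0 1; 0 0 -0.5 0 0 0 1; 0 0 0 0 0 0 1; 0 0 0 0 0 0 1'; python3 wl.py w16; for i in 15 16; do python3 box.py w$i 606 -130 40 148 12; python3 box.py w$i 606 -130 50 71 7; done
```

```text
time: 47.1
tcp_pos: [0.6061, -0.1307, 0.113]
ee_rot: [-0.042, 0.999, -0.0, 0.0]
ft_force: [-0.0, -0.7, -1.8]
grip_width: 0.248
grip_force: 61.1
t 47.1 q7 1.18 yaw -175.21 tcp [ 606.1 -130.7  113. ] f [-0.  -0.7 -1.8]
time: 49.4
tcp_pos: [0.6061, -0.1307, 0.1208]
ee_rot: [-0.042, 0.999, 0.0, -0.0]
ft_force: [1.0, 0.5, -7.8]
grip_width: 0.248
grip_force: 60.4
t 49.4 q7 1.19 yaw -175.18 tcp [ 606.1 -130.7  120.8] f [ 1.   0.5 -7.8]
w15 7254 c [ 604.7 -125.7] size [52.8 50.2] ang -49.7 z 143.9
w15 2126 c [ 600.7 -130.1] size [49.4 35.2] ang -85.2 z 71.3
w16 6833 c [ 607.6 -129.2] size [48.5 47.8] ang -39.3 z 151.4
w16 2128 c [ 602.3 -129.8] size [49.4 38.3] ang -85.7 z 72.3
```

```bash
python3 -m pendant '0 0 -0.5 0 0 0 1; 0 0 -0.5 0 0 0 1; 0 0 -0.5 0 0 0 1; 0 0 -0.5 0 0 0 1; 0 0 -0.5 0 0 0 1; 0 0 -0.5 0 0 0 1; 0 0 -0.5 0 0 0 1; 0 0 0 0 0 0 1; 0 0 0 0 0 0 1; 0 0 0 0 0 0 1'; python3 wl.py w17; python3 box.py w17 606 -130 40 152 8;python3 -m pendant '0 0 1 0 0 0 1; 0 0 1.5 0 0 0 1; 0 0 1.5 0 0 0 1; 0 0 1 0 0 0 1; 0 0 0.7 0 0 0 1; 0 0 0.5 0 0 0 1; 0 0 0 0 0 0 1; 0 0 0 0 0 0 1'
```

```text
time: 50.7
tcp_pos: [0.6061, -0.1307, 0.1244]
ee_rot: [-0.042, 0.999, 0.0, 0.0]
ft_force: [0.4, 0.1, -8.4]
grip_width: 0.247
grip_force: 60.3
t 50.7 q7 1.19 yaw -175.18 tcp [ 606.1 -130.7  124.4] f [ 0.4  0.1 -8.4]
w17 5861 c [ 605.9 -126.5] size [51.2 44.6] ang 28.8 z 154.8
time: 51.75
tcp_pos: [0.6061, -0.1307, 0.1182]
ee_rot: [-0.042, 0.999, -0.0, 0.0]
ft_force: [-0.0, -0.2, 0.2]
grip_width: 0.247
grip_force: 61.5
```

```bash
python3 -m pendant '0 0 0.3 0 0 0 1; 0 0 0 0 0 0 0.5; 0 0 0 0 0 0 0.4; 0 0 0 0 0 0 0.4; 0 0 -15 0 0 0 0.4; 0 0 -30 0 0 0 0.4; 0 0 -30 0 0 0 0; 18 11 0 0 0 0 0; 36 21.8 0 0 0 0 0; 36 21.8 0 0 0 0 0;  36 21.8 0 0 0 0 0; 18 10.6 0 0 0 0 0'; python3 -m pendant '0 0 0 0 0 10 0; 0 0 0 0 0 10 0; 0 0 0 0 0 10 0; 0 0 0 0 0 10 0; 0 0 0 0 0 10 0; 0 0 0 0 0 10 0; 0 0 0 0 0 10 0; 0 0 0 0 0 10 0; 0 0 0 0 0 10 0; 0 0 0 0 0 10 0; 0 0 0 0 0 0 0; 0 0 0 0 0 0 0' ; python3 wl.py w18; python3 box.py w18 455 -56 35 123.5 5
```

```text
time: 53.25
tcp_pos: [0.4538, -0.0554, 0.1937]
ee_rot: [-0.043, 0.999, -0.001, 0.0]
ft_force: [0.5, -0.3, 0.9]
grip_width: 0.995
grip_force: 0.0
time: 54.75
tcp_pos: [0.4554, -0.0559, 0.1932]
ee_rot: [0.737, 0.676, 0.0, 0.0]
ft_force: [-0.1, -0.0, -0.2]
grip_width: 0.999
grip_force: 0.0
t 54.75 q7 -0.4 yaw 85.07 tcp [455.4 -55.9 193.2] f [-0.1 -0.  -0.2]
w18 1831 c [455.5 -55.4] size [49.2 21.5] ang 84.2 z 122.7
```

```bash
python3 -m pendant '0.4 0 20 0 0 0.3 0; 0 0 40 0 0 0 0; 0 0 25 0 0 0 0; 0 0 12 0 0 0 0; 0 0 4 0 0 0 0; 0 0 0 0 0 0 0; 0 0 0 0 0 0 1; 0 0 0 0 0 0 1; 0 0 0 0 0 0 1; 0 0 0 0 0 0 1; 0 0 0 0 0 0 1; 0 0 0 0 0 0 1' 60; python3 -m pendant '0 0 -5 0 0 0 1; 0 0 -10 0 0 0 1; 0 0 -30 0 0 0 1; 0 0 -30 0 0 0 1; 0 0 -15 0 0 0 1; 0.8 20 0 0 0 0 1; 1.5 38 0 0 0 0 1; 1.5 38 0 0 0 0 1; 1.5 33 0 0 0 0 1; 0.5 16 0 0 0 0 1; 0 0 0 0 0 -5 1; 0 0 0 0 0 -5 1; 0 0 20 0 0 0 1; 0 0 16 0 0 0 1; 0 0 0 0 0 0 1; 0 0 0 0 0 0 1'; python3 wl.py w19
```

```text
time: 56.3
tcp_pos: [0.4554, -0.0557, 0.092]
ee_rot: [0.74, 0.672, 0.0, 0.0]
ft_force: [-1.1, -0.8, 6.2]
grip_width: 0.245
grip_force: 61.5
time: 58.3
tcp_pos: [0.6003, -0.0636, 0.1458]
ee_rot: [0.679, 0.734, 0.0, -0.0]
ft_force: [-0.4, 0.6, -1.0]
grip_width: 0.248
grip_force: 60.4
t 58.3 q7 -0.3 yaw 94.49 tcp [600.3 -63.6 145.8] f [-0.4  0.6 -1. ]
```

```bash
python3 -m pendant '0.8 0.1 12 0 0 -0.3 1; 0 0 0 0 0 0 1; 0 0 5 0 0 0 1; 0 0 4 0 0 0 1; 0 0 5 0 0 0 1; 0 0 5 0 0 0 1; 0 0 4 0 0 0 1; 0 0 0 0 0 0 1; 0 0 0 0 0 0 1';python3 -m pendant '0 0 0 0 0 -10 1; 0 0 0 0 0 -10 1; 0 0 0 0 0 -10 1; 0 0 0 0 0 -10 1; 0 0 0 0 0 -10 1; 0 0 0 0 0 -10 1; 0 0 0 0 0 -10 1; 0 0 0 0 0 -10 1; 0 0 0 0 0 -10 1; 0 0 0 0 0 0 1; 0 0 0 0 0 0 1; 0 0 -1 0 0 0 1; 0 0 -1 0 0 0 1; 0 0 0 0 0 0 1'; python3 wl.py w20
```

```text
time: 59.48
tcp_pos: [0.6003, -0.063, 0.1109]
ee_rot: [0.677, 0.736, 0.0, 0.0]
ft_force: [-0.7, 0.2, -1.7]
grip_width: 0.246
grip_force: 60.5
time: 61.22
tcp_pos: [0.6003, -0.0629, 0.113]
ee_rot: [-0.042, 0.999, -0.0, 0.0]
ft_force: [0.1, -0.1, -1.6]
grip_width: 0.25
grip_force: 60.4
t 61.225 q7 1.03 yaw -175.21 tcp [600.3 -62.9 113. ] f [ 0.1 -0.1 -1.6]
```

```bash
python3 -m pendant '0 0 -0.5 0 0 0 1; 0 0 -0.5 0 0 0 1; 0 0 -0.5 0 0 0 1; 0 0 -0.5 0 0 0 1; 0 0 -0.5 0 0 0 1; 0 0 -0.5 0 0 0 1; 0 0 -0.5 0 0 0 1; 0 0 -0.5 0 0 0 1; 0 0 -0.5 0 0 0 1; 0 0 -0.5 0 0 0 1; 0 0 -0.5 0 0 0 1; 0 0 -0.5 0 0 0 1; 0 0 -0.5 0 0 0 1; 0 0 -0.5 0 0 0 1; 0 0 -0.5 0 0 0 1; 0 0 -0.5 0 0 0 1; 0 0 0 0 0 0 1; 0 0 0 0 0 0 1';  python3 -m pendant '0 0 -0.5 0 0 0 1; 0 0 -0.5 0 0 0 1; 0 0 -0.5 0 0 0 1; 0 0 -0.5 0 0 0 1; 0 0 -0.5 0 0 0 1; 0 0 -0.5 0 0 0 1; 0 0 -0.5 0 0 0 1; 0 0 0 0 0 0 1; 0 0 0 0 0 0 1; 0 0 0 0 0 0 1'; python3 wl.py w21; for i in 20 21; do python3 box.py w$i 600 -63 40 148 12; python3 box.py w$i 600 -63 50 71 7; done
```

```text
time: 63.52
tcp_pos: [0.6002, -0.063, 0.1209]
ee_rot: [-0.042, 0.999, -0.0, -0.0]
ft_force: [0.6, 1.0, -7.5]
grip_width: 0.248
grip_force: 59.7
time: 64.78
tcp_pos: [0.6003, -0.0629, 0.1243]
ee_rot: [-0.042, 0.999, 0.0, 0.0]
ft_force: [-0.7, 0.9, -8.8]
grip_width: 0.247
grip_force: 59.6
t 64.775 q7 1.04 yaw -175.18 tcp [600.3 -62.9 124.3] f [-0.7  0.9 -8.8]
w20 7199 c [599.4 -57.5] size [52.7 51.1] ang -50.3 z 143.8
w20 2115 c [594.9 -62.2] size [49.3 34.6] ang -85.1 z 71.3
w21 6586 c [602.2 -61.2] size [49.  47.2] ang 47.2 z 154.7
w21 2144 c [597.2 -62.4] size [48.8 39.6] ang -83.6 z 72.3
```

```bash
python3 -m pendant '0 0 1 0 0 0 1; 0 0 1.5 0 0 0 1; 0 0 1.5 0 0 0 1; 0 0 1 0 0 0 1; 0 0 0.7 0 0 0 1; 0 0 0.5 0 0 0 1; 0 0 0.3 0 0 0 1; 0 0 0 0 0 0 1'; python3 -m pendant '0 0 0 0 0 0 0.5; 0 0 0 0 0 0 0.4; 0 0 0 0 0 0 0.4; 0 0 -15 0 0 0 0.4; 0 0 -30 0 0 0 0.4; 0 0 -30 0 0 0 0; 19 -6 0 0 0 0 0; 39 -13 0 0 0 0 0; 39 -13 0 0 0 0 0;  39 -13 0 0 0 0 0; 19.5 -6.5 0 0 0 0 0'; python3 -m pendant '0 0 0 0 0 10 0; 0 0 0 0 0 10 0; 0 0 0 0 0 10 0; 0 0 0 0 0 10 0; 0 0 0 0 0 10 0; 0 0 0 0 0 10 0; 0 0 0 0 0 10 0; 0 0 0 0 0 10 0; 0 0 0 0 0 10 0; 0 0 0 0 0 10 0; 0 0 0 0 0 0 0; 0 0 0 0 0 0 0' ; python3 wl.py w22; python3 box.py w22 450 -127 35 123.5 5
```

```text
time: 65.82
tcp_pos: [0.6003, -0.063, 0.1179]
ee_rot: [-0.042, 0.999, -0.0, 0.0]
ft_force: [-1.5, -0.6, 1.3]
grip_width: 0.252
grip_force: 60.9
time: 67.2
tcp_pos: [0.448, -0.1283, 0.1936]
ee_rot: [-0.042, 0.999, -0.001, -0.0]
ft_force: [1.1, 0.2, -0.2]
grip_width: 1.001
grip_force: 0.0
time: 68.7
tcp_pos: [0.4498, -0.1272, 0.1932]
ee_rot: [0.737, 0.676, 0.0, 0.0]
ft_force: [0.0, 0.4, -0.7]
grip_width: 1.002
grip_force: 0.0
t 68.7 q7 -0.28 yaw 85.07 tcp [ 449.8 -127.2  193.2] f [ 0.   0.4 -0.7]
w22 1842 c [ 449.2 -127.4] size [49.8 21.6] ang 85.7 z 122.7
```

```bash
python3 -m pendant '-0.2 -0.4 20 0 0 0 0; 0 0 40 0 0 0 0; 0 0 25 0 0 0 0; 0 0 12 0 0 0 0; 0 0 4 0 0 0 0; 0 0 0 0 0 0 0; 0 0 0 0 0 0 1; 0 0 0 0 0 0 1; 0 0 0 0 0 0 1; 0 0 0 0 0 0 1; 0 0 0 0 0 0 1; 0 0 0 0 0 0 1' 60; python3 -m pendant '0 0 -5 0 0 0 1; 0 0 -10 0 0 0 1; 0 0 -30 0 0 0 1; 0 0 -30 0 0 0 1; 0 0 -15 0 0 0 1; 19 14 0 0 0 0 1; 38 30 0 0 0 0 1; 38 30 0 0 0 0 1; 38 30 0 0 0 0 1; 19 27.5 0 0 0 0 1; 0 0 0 0 0 -5 1; 0 0 0 0 0 -5 1; 0 0 20 0 0 0 1; 0 0 16 0 0 0 1; 0 0 0 0 0 0 1; 0 0 0 0 0 0 1'; python3 wl.py w23
```

```text
time: 70.25
tcp_pos: [0.4492, -0.1276, 0.092]
ee_rot: [0.738, 0.674, -0.0, 0.0]
ft_force: [-1.5, 0.0, 6.4]
grip_width: 0.248
grip_force: 61.3
time: 72.25
tcp_pos: [0.594, 0.0122, 0.1459]
ee_rot: [0.677, 0.736, 0.0, -0.0]
ft_force: [-1.4, 0.7, -1.3]
grip_width: 0.246
grip_force: 60.3
t 72.25 q7 -0.47 yaw 94.79 tcp [594.   12.2 145.9] f [-1.4  0.7 -1.3]
```

```bash
python3 -m pendant '0.4 -0.1 12 0 0 0 1; 0 0 0 0 0 0 1; 0 0 5 0 0 0 1; 0 0 4 0 0 0 1; 0 0 5 0 0 0 1; 0 0 5 0 0 0 1; 0 0 4 0 0 0 1; 0 0 0 0 0 0 1; 0 0 0 0 0 0 1';python3 -m pendant '0 0 0 0 0 -10 1; 0 0 0 0 0 -10 1; 0 0 0 0 0 -10 1; 0 0 0 0 0 -10 1; 0 0 0 0 0 -10 1; 0 0 0 0 0 -10 1; 0 0 0 0 0 -10 1; 0 0 0 0 0 -10 1; 0 0 0 0 0 -10 1; 0 0 0 0 0 0 1; 0 0 0 0 0 0 1; 0 0 -1 0 0 0 1; 0 0 -1 0 0 0 1; 0 0 0 0 0 0 1'; python3 wl.py w24
```

```text
time: 73.42
tcp_pos: [0.5938, 0.0124, 0.1109]
ee_rot: [0.677, 0.736, 0.0, 0.0]
ft_force: [-0.2, 0.1, -0.8]
grip_width: 0.251
grip_force: 60.3
time: 75.18
tcp_pos: [0.5938, 0.0124, 0.113]
ee_rot: [-0.042, 0.999, -0.0, 0.0]
ft_force: [-0.2, 0.1, -1.6]
grip_width: 0.251
grip_force: 60.3
t 75.175 q7 0.87 yaw -175.21 tcp [593.8  12.4 113. ] f [-0.2  0.1 -1.6]
```

```bash
python3 -m pendant '0 0 -0.5 0 0 0 1; 0 0 -0.5 0 0 0 1; 0 0 -0.5 0 0 0 1; 0 0 -0.5 0 0 0 1; 0 0 -0.5 0 0 0 1; 0 0 -0.5 0 0 0 1; 0 0 -0.5 0 0 0 1; 0 0 -0.5 0 0 0 1; 0 0 -0.5 0 0 0 1; 0 0 -0.5 0 0 0 1; 0 0 -0.5 0 0 0 1; 0 0 -0.5 0 0 0 1; 0 0 -0.5 0 0 0 1; 0 0 -0.5 0 0 0 1; 0 0 -0.5 0 0 0 1; 0 0 -0.5 0 0 0 1; 0 0 0 0 0 0 1; 0 0 0 0 0 0 1';  python3 -m pendant '0 0 -0.5 0 0 0 1; 0 0 -0.5 0 0 0 1; 0 0 -0.5 0 0 0 1; 0 0 -0.5 0 0 0 1; 0 0 -0.5 0 0 0 1; 0 0 -0.5 0 0 0 1; 0 0 -0.5 0 0 0 1; 0 0 0 0 0 0 1; 0 0 0 0 0 0 1; 0 0 0 0 0 0 1'; python3 wl.py w25; for i in 24 25; do python3 box.py w$i 594 13 40 148 12; python3 box.py w$i 594 13 50 71 7; done
```

```text
time: 77.47
tcp_pos: [0.5937, 0.0124, 0.1208]
ee_rot: [-0.042, 0.999, 0.0, -0.0]
ft_force: [0.4, 1.1, -7.2]
grip_width: 0.244
grip_force: 59.5
time: 78.72
tcp_pos: [0.5938, 0.0124, 0.1243]
ee_rot: [-0.042, 0.999, 0.0, 0.0]
ft_force: [-0.6, 1.0, -8.9]
grip_width: 0.247
grip_force: 59.4
t 78.725 q7 0.88 yaw -175.18 tcp [593.8  12.4 124.3] f [-0.6  1.  -8.9]
w24 7071 c [594.   16.3] size [50.8 49.8] ang 40.0 z 143.8
w24 2114 c [588.5  13.2] size [49.2 34.9] ang -85.2 z 71.2
w25 6587 c [595.5  14. ] size [48.7 47.2] ang -38.1 z 154.7
w25 2146 c [590.6  13.2] size [49.2 39.8] ang -85.0 z 72.4
```

```bash
python3 -m pendant '0 0 1 0 0 0 1; 0 0 1.5 0 0 0 1; 0 0 1.5 0 0 0 1; 0 0 1 0 0 0 1; 0 0 0.7 0 0 0 1; 0 0 0.5 0 0 0 1; 0 0 0.3 0 0 0 1; 0 0 0 0 0 0 1'; python3 -m pendant '0 0 0 0 0 0 0.5; 0 0 0 0 0 0 0.4; 0 0 0 0 0 0 0.4; 0 0 -15 0 0 0 0.4; 0 0 -30 0 0 0 0.4; 0 0 -40 0 0 0 0; 20 0 -40 0 0 0 0; 40 0 -40 0 0 0 0; 40 0 -10 0 0 0 0; 40 0 0 0 0 0 0;20 0 0 0 0 0 0; 0 0 0 0 0 0 0; 0 0 0 0 0 0 0'; python3 wl.py w26; for a in "588 81" "594 13" "600 -63" "606 -130"; do python3 box.py w26 $a 35 149 6; done; python3 box.py w26 443 277 90 86 6; python3 - <<'E'
from h import *
p,d=read_camera('scene'); np.savez('scene2.npz',p=p,d=d); P=cloud('scene',d)
from box import box
box(P,d,'scraper',(443,277),90,86,6)
for n,c in dict(red=(588,81),yellow=(594,13),green=(600,-63),blue=(606,-130)).items(): box(P,d,n,c,35,149,6)
cv2.imwrite('pics/s2.png',cv2.resize(p[110:310,200:500],None,fx=2.6,fy=2.6)[:,:,::-1])
E
```

```text
time: 79.78
tcp_pos: [0.5938, 0.0124, 0.1179]
ee_rot: [-0.042, 0.999, -0.0, 0.0]
ft_force: [-0.1, -0.0, 1.7]
grip_width: 0.25
grip_force: 60.6
time: 81.4
tcp_pos: [0.4349, -0.001, 0.2934]
ee_rot: [-0.042, 0.999, -0.0, 0.0]
ft_force: [-0.3, 0.1, -0.1]
grip_width: 1.001
grip_force: 0.0
t 81.4 q7 1.07 yaw -175.19 tcp [434.9  -1.  293.4] f [-0.3  0.1 -0.1]
w26 598 c [588.8  81.2] size [49.9 22.7] ang 4.0 z 148.2
w26 625 c [594.7  13.5] size [49.2 22. ] ang 5.7 z 148.3
w26 597 c [601.9 -61.5] size [50.4 23.1] ang 4.5 z 148.4
w26 none
w26 506 c [450.8 314.1] size [64.2 24.1] ang -84.9 z 84.9
scraper 143 c [452.7 314. ] size [63.2 26.3] ang -85.6 z 85.5
red 112 c [590.6  81.2] size [51.5 22.1] ang 5.0 z 149.4
yellow 111 c [597.   13.7] size [50.7 22. ] ang 6.1 z 149.3
green 112 c [603.5 -61.7] size [50.2 22.4] ang 3.7 z 149.1
blue 107 c [ 610.  -129.6] size [49.7 23. ] ang 5.8 z 148.8
```

View pics/s2.png

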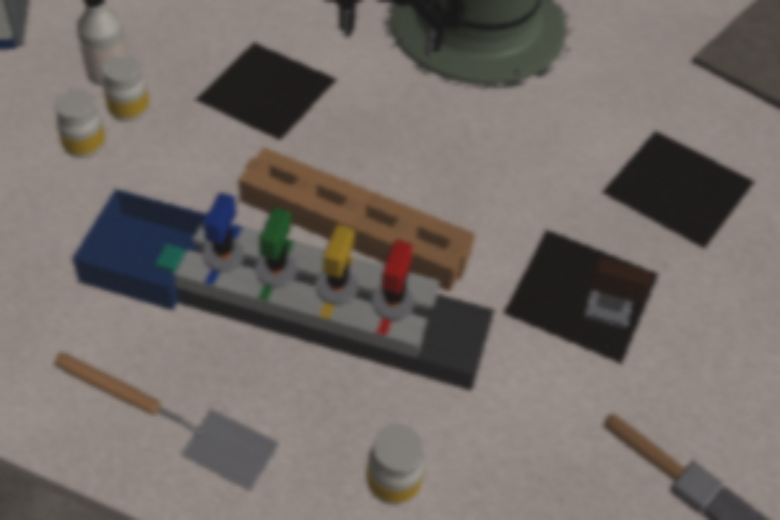

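View pics/w26.png

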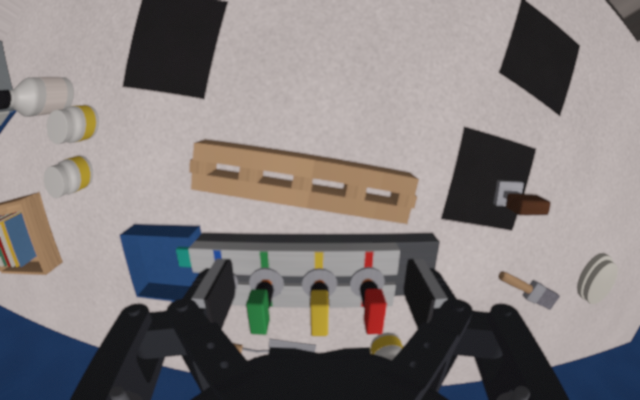

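```bash
python3 - <<'E'
from h import *
f=np.load('scene2.npz'); g=np.load('w26.npz')
for n,P,p,d in (('scene',cloud('scene',f['d']),f['p'],f['d']),('w',wcloud(g['d'],g['eye'],g['rot']),g['p'],g['d'])):
    h=cv2.cvtColor(p,cv2.COLOR_RGB2HSV); k=(h[...,0]>72)&(h[...,0]<95)&(h[...,1]>90)&(h[...,2]>70)&(d>0)&(abs(P[...,0]-.61)<.1)&(P[...,1]<-.1)&(P[...,1]>-.33)
    Q=P[k]*1000; X=(Q[:,:2]-[597.1,-24.4])@[.0854,-.9963]
    print(n,len(Q),np.round(np.percentile(Q,[5,50,95],axis=0)),'X',np.round(np.percentile(X,[5,50,95])))
E
```

```text
scene 69 [[ 593. -221.   10.]
 [ 608. -209.   16.]
 [ 622. -197.   19.]] X [173. 184. 196.]
w 232 [[ 590. -220.   11.]
 [ 605. -210.   15.]
 [ 621. -200.   16.]] X [175. 186. 196.]
```

```bash
python3 -m pendant '-3 20 0 0 0 0 0; -5.5 42 0 0 0 0 0; -5.5 42 0 0 0 0 0; -5.5 42 0 0 0 0 0; -5.5 42 0 0 0 0 0; -5.5 42 0 0 0 0 0; -5.5 42 0 0 0 0 0; -3 20 0 0 0 0 0; -3 20 0 0 0 0 0; 0 0 15 0 0 0 0; 0 0 40 0 0 0 0; 0 0 30 0 0 0 0; 0 0 0 0 0 0 0'; python3 -m pendant '0 0 0 0 0 10 0; 0 0 0 0 0 10 0; 0 0 0 0 0 10 0; 0 0 0 0 0 10 0; 0 0 0 0 0 10 0; 0 0 0 0 0 10 0; 0 0 0 0 0 10 0; 0 0 0 0 0 10 0; 0 0 0 0 0 10 0; 0 0 0 0 0 0 0; 0 0 0 0 0 0 0'; python3 wl.py w27;  python3 box.py w27 451 314 70 86 5
```

```text
time: 83.12
tcp_pos: [0.4493, 0.3123, 0.2058]
ee_rot: [-0.042, 0.999, -0.001, -0.002]
ft_force: [0.2, 0.1, 0.2]
grip_width: 0.997
grip_force: 0.0
time: 84.5
tcp_pos: [0.4501, 0.3135, 0.2083]
ee_rot: [0.675, 0.738, 0.0, -0.0]
ft_force: [-0.3, -0.5, -0.8]
grip_width: 1.001
grip_force: 0.0
t 84.5 q7 -0.99 yaw 95.06 tcp [450.1 313.5 208.3] f [-0.3 -0.5 -0.8]
w27 1684 c [451.7 315.7] size [62.7 24. ] ang -85.8 z 85.0
```

```bash
python3 -m pendant '2 1.8 20 0 0 0.8 0; 0 0 40 0 0 0 0; 0 0 40 0 0 0 0; 0 0 36 0 0 0 0; 0 0 16 0 0 0 0; 0 0 4.5 0 0 0 0; 0 0 0 0 0 0 0; 0 0 0 0 0 0 1; 0 0 0 0 0 0 1; 0 0 0 0 0 0 1; 0 0 0 0 0 0 1; 0 0 0 0 0 0 1; 0 0 0 0 0 0 1' 60; python3 -m pendant '0 0 -5 0 0 0 1; 0 0 -10 0 0 0 1; -10 -4 0 0 0 0 1; -15 -5 0 0 0 0 1; -10 -3.5 0 0 0 0 1; 0 0 7 0 0 0 1; 0 0 5 0 0 0 1; 0 0 2 0 0 0 1; 0 0 0 0 0 0 1; 0 0 0 0 0 0 1'
```

```text
time: 86.18
tcp_pos: [0.4517, 0.3156, 0.0517]
ee_rot: [0.682, 0.731, 0.0, 0.0]
ft_force: [-1.0, -1.0, 6.4]
grip_width: 0.274
grip_force: 58.7
time: 87.42
tcp_pos: [0.4416, 0.2799, 0.0523]
ee_rot: [0.682, 0.732, 0.0, -0.0]
ft_force: [-0.2, -0.5, -3.4]
grip_width: 0.274
grip_force: 59.1
```

```bash
python3 -m pendant '0 0 0.5 0 0 0 1; 0 0 0 0 0 0 1; 0 0 0.5 0 0 0 1; 0 0 0 0 0 0 1; 0 0 0 0 0 0 1'; python3 -m pendant '0 0 0 0 0 0 0.5; 0 0 0 0 0 0 0.2; 0 0 0 0 0 0 0; 0 0 0 0 0 0 0; 0 0 -15 0 0 0 0; 0 0 -30 0 0 0 0; 0 0 -40 0 0 0 0; 0 0 -40 0 0 0 0; 0 0 -30 0 0 0 0; 0 0 0 0 0 0 0; 0 0 0 0 0 0 0; 0 0 0 0 0 0 0'; python3 wl.py w28; python3 box.py w28 442 280 60 86 5
```

```text
time: 88.05
tcp_pos: [0.4416, 0.2797, 0.0517]
ee_rot: [0.682, 0.731, 0.0, 0.0]
ft_force: [-2.0, -1.4, 5.7]
grip_width: 0.273
grip_force: 60.5
time: 89.55
tcp_pos: [0.4412, 0.2795, 0.2057]
ee_rot: [0.682, 0.732, -0.001, -0.0]
ft_force: [-0.2, -0.5, -0.1]
grip_width: 0.998
grip_force: 0.0
t 89.55 q7 -0.97 yaw 94.03 tcp [441.2 279.5 205.7] f [-0.2 -0.5 -0.1]
w28 1717 c [441.8 280.3] size [62.6 23.9] ang -86.2 z 85.0
```

Scraper stands at the pad's centre; everything else was verified. Handing in.

```bash
python3 -c "
from workcell import env
print(env.sign_off())"
```

```text
the job is handed in; nothing more can be done
None
```

The job is handed in: the one lump is in the tray, and all four posts are locked at their marks, pulled to about 10 N by the gauges and standing flange-down; the scraper, knocked aside about 4 cm mid-run but still on its pad, was set back at the pad's centre, standing.

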